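Clip the bench lamp onto the fly-tying background board

TASK

Squeeze open the clip of the blue clip-on lamp that is parked on the tall wall of the wooden tool caddy, lift it off, and put it on the top edge of the leaning white background board, between the two red marks and with its lamp head on the side that faces the vise. Press the open clip down along the board until you feel its throat firmly meet the edge (not harder than needed), only then let it spring shut, and let go so that it stays there fully home. Do not shove the board's stand, and leave the glass, the bead box and the phone alone.

Things in the scene. Friction and masses are not known exactly. Their poses are not given: they have to be found in the camera images.
- throat: Throat of the blue lamp: steel barrel, radius 8 mm, 28 mm long, on the clip's pivot. Origin at its centre (the pivot); z up along the levers, y along the pivot towards the lamp head, x across the clip, to the side the lamp shines to. Rigid with the clip's -x half: an even squeeze by angle q turns this frame q/2 about y; the clip's middle plane stays. Seated home, the pivot is 8 mm from the edge
- lamp_grip (a point): Grip point, 30 mm above the pivot, midway between the two levers of the clip (like a big clothes peg; whole lamp about 0.16 kg, balanced). Levers: flat, 26 mm wide in y, 5 mm thick, up to 50 mm above the pivot, outer faces 46 mm apart at the top as parked. Squeeze them along x to open the jaws: about 16 N, use 30 N; at the hard stop the faces are near parallel, about 32 mm apart, and hold firmly
- jaw_tip (a point): Middle between the tips of the two jaws, on the clip's middle plane, 63 mm below the pivot. Jaws 24 mm wide in y with rubber pads 34 to 56 mm below the pivot that lie flat on a 10 mm wall. Fully squeezed, the tips stand about 25 mm apart inside and 45 mm outside. This point is rigid with the -x half, as the throat
- lamp_head (a point): Centre of the lamp's round glass, at x 42, y 62, z 22 mm in the throat's frame. The black head (44 mm across) takes up y 40 to 84, z 0 to 44, x 8 to 43; a black battery box lies on the other side at y -30 to -66, z -4 to 24
- jaw (a joint): Opening angle of the clip: 0 with the pads flat on a 10 mm wall or board (as parked), +0.28 rad fully squeezed (hard stop), -0.19 closed on nothing. Spring: 0.24 Nm at 0, 0.46 Nm at 0.28
- caddy: Fixed pale wooden tool caddy, 100 x 240 mm, 45 mm high, with a tall wall 10 mm thick, 240 mm long along its y, at its x = -35 mm, top edge 125 mm above the table. Spools and tools up to 92 mm high at its +x side. Origin: middle of its underside. The lamp is clipped on the wall within 40 mm of its middle, throat on the edge, head towards the caddy's +x
- board: White background board, 10 mm thick (x), 180 mm wide (y), 125 mm tall, rigid on the stand, leaning 0.35 rad, top towards the stand's -x. Origin: middle of its top edge, half-way through its thickness, 195 mm above the table; z up along the leaning board, x out of the face towards the vise. Red stripes at y = -22 and +22 mm. Its back is clear of the post for 75 mm below the edge
- stand: Loose stand that carries the board, dark steel foot 150 x 160 x 14 mm, 2 kg in all. Origin at the middle of its underside; its +x points to the vise
- vise: Fixed fly-tying vise, foot 90 x 100 mm, 147 mm high, about 150 mm from the stand on its +x side. Origin at the middle of its underside
- glass: Loose empty amber glass, 72 mm across, 100 mm high, bystander. Origin at the middle of its underside
- bead_box: Loose flat clear box of coloured beads, 90 x 140 x 26 mm, beyond the caddy, bystander. Origin at the middle of its underside
- phone: Loose black phone, 150 x 74 x 9 mm, bystander. Origin at the middle of its underside
Mind the look-alikes: they are no part of the job. Leave any yellow look-alike of the stand alone.

How it is judged (in metres and radians):
On the way, in this order (a step that is already met when the one before it is completed fails the run):
1. the squeezed lamp has been lifted clear of the caddy's wall (z of throat in the frame of caddy above 0.2 m and value of joint jaw above 0.1 rad), for 0.1 s.
2. with the clip still squeezed open astride the board, its throat is pressed onto the edge (over 2 N) (contact force between throat and board above 2 N and value of joint jaw above 0.05 rad and z of throat in the frame of board below 0.011 m), for 0.1 s.
At the end, for the whole second after the job is handed in: The released clip grips the white board's edge, throat within 3 mm of it, within 20 mm of the middle of the red marks, within 4 mm and 0.12 rad of square, jaws shut (joint within 0.06 of 0), head on the vise's side, at rest; the stand upright within 25 mm of its start (z of throat in the frame of board between 0.005 and 0.011 m and y of throat in the frame of board between -0.02 and 0.02 m and x of throat in the frame of board between -0.004 and 0.004 m and angle between the z axis of throat and the z axis of board, either way round below 0.12 rad and x of lamp_head in the frame of board above 0.02 m and value of joint jaw between -0.06 and 0.06 rad and linear speed of throat below 0.01 m/s and distance of stand from where it was at the start of the episode below 0.025 m and angle between stand's own z axis and vertical below 0.03 rad); the robot touches nothing.
It fails at once if the throat is pressed on the board with more than 40 N (contact force between throat and board above 40 N).
It fails at once if the board's stand is shoved more than 25 mm or tipped (distance of stand from where it was at the start of the episode above 0.025 m or angle between stand's own z axis and vertical above 0.15 rad).
It fails at once if the glass, the bead box or the phone is moved more than 15 mm (distance of any of glass, bead_box, phone from where it was at the start of the episode above 0.015 m).
It also fails if it takes over 48 s, if anything falls off the work surface, if the arm or the gripper's body presses on something with over 40 N, if the wrist force passes 120 N, or if a joint passes its speed limit or range.

ROBOT

A 6-joint arm with a two-finger parallel gripper is mounted at the origin on the work surface. World frame = base frame: x ahead of the robot, y to its left, z up, the work surface at z = 0. Lengths are in mm, angles in rad, forces in N, time in s.
With the tool pointing down it reaches from about 350 to 875 mm from the base axis. Payload 4.2 kg.
Tool frame: the origin (TCP) lies midway between the tips of the shut fingers; the grasp point (between the pads) lies 19 mm behind it (arm.grip_depth is the distance from the TCP to the grasp point, in mm); z points along the fingers, x is the direction in which the jaws open and shut, and the axes are right-handed (so a half turn about z gives the same grasp; the last joint's range is limited). The gripper opens to 85 mm and grips with 20 to 120 N. Pads are 22 mm wide; open, the fingers measure 114 mm over their backs; the gripper's body (76 mm by 85 mm) begins 54 mm behind the grasp point. The pads swing forward as they close: fully open they stand 13 mm farther back than shut.
Start: joints at [-1.016, 0.385, 0.008, 0, -1.194, -0.259], TCP at [182.207, -597.829, 231.312] pointing down, gripper open.
Joint ranges: [-3.14, 3.14], [-1.21, 2.06], [-1.07, 1.41], [-3.16, 2.05], [-2.99, -0.16], [-3.1, 3.1]. Speed limits (rad/s): [2.79, 2.79, 3.14, 3.14, 3.14, 3.14].

INTERFACE

Orientations are given as a unit quaternion [x, y, z, w].
In Python, from bench import arm, eyes, find_in, silhouettes gives the robot as it stands. The module is installed in compiled form; this text tells all that it offers.
- The arm moves only by the tool play_rows, never from a script. Its arguments are lists of equal length, an entry for each row: "offset": the shift along the world's x, y, z in mm, a list of three; "turn": the turn about the world's z in rad. In form: {"offset": [[x, y, z], ...], "turn": [turn, ...]}. A call has 1 to 12 rows; each row shifts and turns the pose as measured when the row begins; what a row does not reach is not made up. A row lasts 1/10 s, in which the tool goes at most 50 mm and 8.59 degrees, less where a joint would pass 70% of its speed; a pose out of reach is approached as far as the arm can. A call is refused whole if a number of a shift passes 50 or a number of a turn 0.15, either way. A call with a gripper value outside its range is refused whole. "grip" is the gripper's target within -1 to 1 (fully open at 1, half-way at 0, shut at -1), set as the call begins (left out, the last holds). The fingers move at their own pace and stop on an object; the grip force is fixed at half the most. Time passes only in rows, so rows that do not move let the fingers close. It gives the time, the measured TCP pose, the force and the opening at its end, in the units of the state.
- arm.read_state(): the state, without advancing time (a new reading comes with each control period).
- eyes.get_image(name): name is "scene" or "top"; returns (picture, depth): 480x640x3 uint8, red, green, blue; 480x640 float32, mm along the optical axis (not along the pixel's ray), 0 where there is no reading.
- eyes.camera_params(name): a dict with "camera_matrix" (3x3 intrinsics, pixels), "camera_from_world" (4x4, takes a point from world to camera coordinates). Camera axes: x right, y down, z forward; pixel columns grow to the right and rows downward; lengths in mm; the calibration is good to about 2 mm. A picture is of the moment at which its call begins. camera_params takes no time and is no camera call.
- arm.job_done(): hands the job in, once; it reports no verdict.
Trained networks look in the newest picture that a camera, given by its name, has taken for a name from the list of things; names that differ only in an ending like _2 or _b are one class to them, and where a whole thing is asked for, a point or a joint stands for the part that bears it (a point fixed in the world has none). Each returns a list of dicts, best first, with "score" (0 to 1); they miss things now and then, are a little off and sometimes report something else, mostly with a low value. They report only what shows in the picture. A call takes as long as a camera call. They do not tell look-alikes from the thing itself.
- find_in(camera, query): "bbox" ([centre column, centre row, width, height] in pixels, round what is visible of it).
- silhouettes(camera, query): "mask" (480x640 bool, what is visible of it) and "bbox" ([centre column, centre row, width, height] in pixels, round what is visible of it).
The state is a dict: "clock": time; "joints": joint angles; "joint_vel": joint speeds; "joint_efforts": joint torques, N m; "position": TCP position; "ee_rot": TCP orientation; "contact_force": force on the tool from outside, world axes, zero at the start; "wrist_torque": the same for the moment, N m; "gripper_width": finger opening in mm.
Only numpy, scipy, OpenCV 4.12 (cv2) and the standard library are available. Lean on these libraries where they do the work, as an engineer would, in place of code of your own. Each camera call takes 0.05 s, during which the arm holds its last target. There are 200 camera calls.

## Working session

There is one attempt and no reset: what is moved stays moved. The work goes in short steps, Python scripts to look and compute and a tool call to move; the robot and the scene stay as the last step left them, time stands still between calls to the robot, and variables do not carry over. Pictures are saved under pics/ and viewed, on a budget of 10 in all, crops included, one or two more only if the job needs it, and the job is handed in when it is done.

Besides the shell and the picture viewer there is one more tool, called after "Call:" by a JSON object that holds its "op" and its "data", one argument or row to a line. play_rows: Moves the arm, as the interface text tells. Its arguments: {"type":"object","properties":{"offset":{"type":"array","items":{"type":"array","items":{"type":"number"}}},"turn":{"type":"array","items":{"type":"number"}},"grip":{"type":"number"}},"required":["offset","turn"]}

```bash
mkdir -p pics
cat > h.py <<'E'
import numpy as np, cv2
from bench import arm, eyes, find_in, silhouettes
def cam(n):
    p=eyes.camera_params(n); return np.array(p["camera_matrix"]),np.array(p["camera_from_world"])
def cloud(n,d):
    K,T=cam(n); v,u=np.mgrid[0:480,0:640]
    P=np.stack([(u-K[0,2])/K[0,0]*d,(v-K[1,2])/K[1,1]*d,d],-1)
    W=(P-T[:3,3])@T[:3,:3]; W[d<=0]=np.nan
    return W
def proj(n,X):
    K,T=cam(n); c=np.atleast_2d(X)@T[:3,:3].T+T[:3,3]; q=c@K.T; return q[:,:2]/q[:,2:]
E
python3 - <<'E'
from h import *
for n in("scene","top"):
    im,d=eyes.get_image(n); cv2.imwrite(f"pics/{n}0.png",im[...,::-1]); np.savez(f"{n}0.npz",im=im,d=d)
    W=cloud(n,d); K,T=cam(n); print(n,-T[:3,:3].T@T[:3,3],T[2,:3],K[0,0])
    for q in("throat","caddy","board","stand","vise","glass","bead_box","phone"):
        for r in silhouettes(n,q)[:3]:
            w=W[r["mask"]]; print(q,round(r["score"],2),np.round(r["bbox"]),np.round(np.nanmedian(w,0)),np.round(np.nanpercentile(w,2,axis=0)),np.round(np.nanpercentile(w,98,axis=0)))
s=arm.read_state();print(s)
E
```

```text
scene [1085.55953325 -498.57274791  863.11384737] [-0.53610667  0.4385229  -0.72130944] 495.9410421497271
caddy 0.6 [413. 190. 101.  82.] [501. 242.  47.] [442. 143.   2.] [575. 374. 124.]
board 0.9 [205. 210.  90.  49.] [ 338. -205.  147.] [ 269. -286.   14.] [ 380. -119.  196.]
board 0.74 [262. 275. 101.  93.] [ 549. -217.  142.] [ 521. -298.   79.] [ 576. -125.  195.]
board 0.66 [145. 352. 118. 132.] [ 575. -458.  144.] [ 532. -533.   81.] [ 616. -368.  195.]
stand 0.87 [205. 231.  94.  96.] [ 336. -212.   86.] [ 244. -287.    4.] [ 380. -117.  195.]
stand 0.8 [158. 370. 145. 162.] [ 585. -452.  103.] [ 533. -533.    9.] [ 660. -365.  195.]
stand 0.65 [415. 189. 100.  89.] [501. 241.  47.] [439. 142.   2.] [574. 377. 124.]
vise 0.56 [298. 366.  70.  94.] [ 701. -249.   12.] [ 628. -296.    0.] [ 744. -194.  146.]
glass 0.72 [390. 299.  39.  56.] [705. -21.  67.] [671. -51.   7.] [736.  14. 100.]
glass 0.5 [264. 295. 112. 137.] [ 556. -221.  105.] [ 522. -297.   10.] [ 628. -128.  195.]
bead_box 0.95 [449. 244.  70.  50.] [664. 217.  26.] [611. 155.   1.] [708. 294.  30.]
phone 0.7
[... 1258 characters left out ...]
ts': array([-1.01640172e+00,  3.84697593e-01,  7.86817234e-03,  1.60056651e-05,
       -1.19403072e+00, -2.58608860e-01]), 'joint_vel': array([2.78994420e-04, 2.10892389e-05, 8.87758175e-04, 4.19103211e-04,
       5.71186169e-04, 1.52000798e-03]), 'joint_efforts': array([ 7.53491295e-04, -3.92074621e+01,  1.88619787e+01,  4.19062167e+00,
       -2.36138403e-04, -9.70577219e-06]), 'position': array([ 182.18981287, -597.81264985,  231.30342628]), 'ee_rot': array([ 5.95190222e-01,  8.03584842e-01,  4.88825687e-06, -3.23955510e-05]), 'contact_force': array([ 0.27640004, -0.0463259 , -1.13162854]), 'wrist_torque': array([-0.0090103 ,  0.03263997, -0.02079112]), 'gripper_width': 85.32724880005222}
```

```bash
ls pics
```

```text
scene0.png
top0.png
```

View pics/scene0.png

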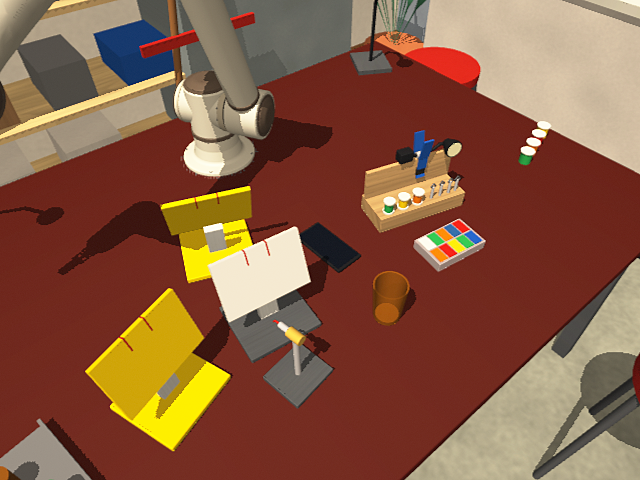

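View pics/top0.png

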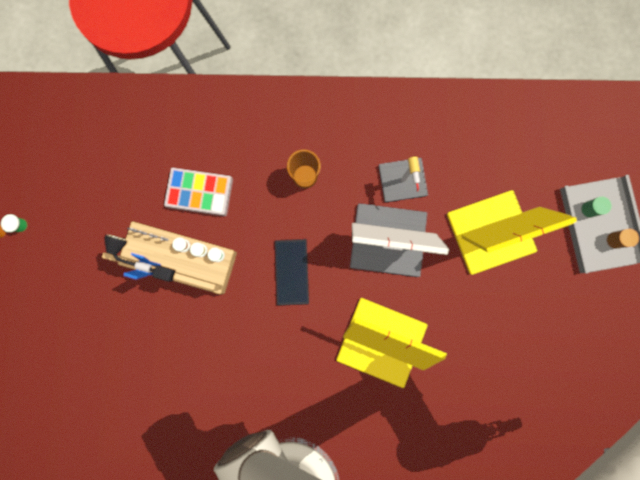

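Scene picture: the blue lamp is on the caddy at about (424,155) and the white board is at about (262,275), with red marks at (250,255) and (267,247). The yellow boards at (207,212) and (145,335) are decoys. Top picture: the lamp is at (140,267) and the white board's edge runs from (352,230) to (447,250). Next I fit the wall, clip and board poses.

```bash
cat > fit.py <<'E'
from h import *
from scipy.optimize import least_squares
for n in("scene","top"):
    f=np.load(f"{n}0.npz"); im,d=f["im"],f["d"]; W=cloud(n,d)
    hsv=cv2.cvtColor(im,cv2.COLOR_RGB2HSV); H,S,V=[hsv[...,i].astype(int) for i in range(3)]
    def reg(x0,x1,y0,y1,z0,z1):
        return (W[...,0]>x0)&(W[...,0]<x1)&(W[...,1]>y0)&(W[...,1]<y1)&(W[...,2]>z0)&(W[...,2]<z1)
    print("==",n)
    # wall edge
    blue=(H>100)&(H<130)&(S>120)&reg(420,560,200,400,100,220)
    b=W[blue]; print("blue",len(b),np.round(np.median(b,0)),np.round(b.min(0)),np.round(b.max(0)))
    hi=b[b[:,2]>170]; print(" levers hi",len(hi),np.round(hi.mean(0),1), np.round(np.cov(hi[:,:2].T),1).tolist())
    wood=(H>5)&(H<25)&(S>60)&(V>80)&reg(420,600,120,400,119,131)
    p=W[wood]; c=np.median(p,0); l=cv2.fitLine(p[:,:2].astype(np.float32),cv2.DIST_HUBER,0,.01,.01).ravel(); 
    t=(p[:,:2]-l[2:])@l[:2]; print("wall",len(p),np.round(l,3),np.round(np.percentile(p[:,2],[5,50,95]),1),np.round(l[2:]+l[:2]*t.min()),np.round(l[2:]+l[:2]*t.max()))
    dark=(V<70)&reg(420,600,200,420,130,190); p=W[dark]; print("dark",len(p),np.round(p.min(0)),np.round(p.max(0)))
    for s in(p[p[:,1]<290],p[p[:,1]>320]): print("  part",len(s),np.round(np.median(s,0)))
    # board
    bd=reg(500,600,-310,-110,100,205)
    p=W[bd]; 
    def res(q,full=False):
        yaw,dist=q; nx=np.array([np.cos(yaw)*np.cos(.35),np.sin(yaw)*np.cos(.35),np.sin(.35)])
        return p@nx-dist
    face=p[p[:,2]<185]; p0=p; p=face
    r=least_squares(res,[-.1,500],loss="soft_l1",x_scale=[.1,10],f_scale=2); print("face yaw,dist",r.x,"res",np.median(np.abs(res(r.x))))
    yaw,D=r.x; ux=np.array([np.cos(yaw),np.sin(yaw)]); uy=np.array([-ux[1],ux[0]])
    A=np.c_[face,np.ones(len(face))]; pl=np.linalg.lstsq(np.c_[face[:,1:],np.ones(len(face))],face[:,0],rcond=None)[0]; nn=np.r_[1,-pl[:2]];nn/=np.linalg.norm(nn);print("free normal",nn, "lean",np.arcsin(nn[2]),"yaw",np.arctan2(nn[1],nn[0]))
    red=((H<8)|(H>172))&(S>110)&(V>90)&bd; q=W[red]; y=q[:,:2]@uy
    print("red n",len(q)); m=np.median(y)
    for s in(y<m,y>=m): print("  red y'",np.median(y[s]),np.round(q[s].mean(0),1))
    yy=p0[:,:2]@uy; print("  board y' ext",np.percentile(yy,[.3,99.7]), "z max",np.percentile(p0[:,2],[90,99]))
    e=p0[p0[:,2]>191]; print("  top edge pts",len(e),"x' mean",np.mean(e[:,:2]@ux),np.ptp(e[:,:2]@ux),e.mean(0))
    # predicted edge centre: face passes (5 along n) from origin
    # n.(O)+5=D with O=(x'*ux + y'*uy, 195)
    xo=(D-5-195*np.sin(.35))/np.cos(.35); O=xo*ux+np.mean([np.median(y[y<m]),np.median(y[y>=m])])*uy; print("  O est",O)
E
python3 fit.py
```

```text
== scene
blue 446 [488. 300. 155.] [452. 243. 100.] [533. 351. 185.]
 levers hi 121 [478.6 301.2 177.8] [[417.2, -36.7], [-36.7, 114.7]]
wall 263 [2.56000e-01 9.67000e-01 4.64988e+02 2.45168e+02] [119.6 123.5 126.4] [442. 157.] [497. 368.]
dark 401 [452. 234. 130.] [536. 367. 178.]
  part 239 [472. 250. 152.]
  part 161 [518. 344. 164.]
face yaw,dist [-1.10985488e-01  5.83991646e+02] res 0.9263450905591526
free normal [ 0.93394618 -0.10505343  0.34162599] lean 0.3486464339768471 yaw -0.11201256207075719
red n 53
  red y' -170.1106837493266 [ 532.3 -230.5  183.3]
  red y' -126.43850887737733 [ 536.1 -186.8  184.4]
  board y' ext [-238.86241206  -59.41492394] z max [191.49400361 196.20649957]
  top edge pts 498 x' mean 548.4416669710597 15.220764149425236 [ 528.24992911 -211.64953531  194.00359577]
  O est [ 525.40249747 -207.74517671]
== top
blue 205 [464. 299. 164.] [453. 263. 100.] [499. 320. 189.]
 levers hi 85 [468.  303.  181.5] [[265.9, -74.9], [-74.9, 88.1]]
wall 296 [2.53000e-01 9.67000e-01 4.61514e+02 2.42263e+02] [121.6 125.1 127.9] [440. 159.] [501. 392.]
dark 476 [449. 236. 133.] [534. 367. 180.]
  part 227 [463. 254. 157.]
  part 249 [516. 350. 169.]
face yaw,dist [-1.10419208e-01  5.84641842e+02] res 0.25547770580942597
free normal [ 0.93459362 -0.10185746  0.34082229] lean 0.34779141274509934 yaw -0.10855736539630373
red n 0
  red y' nan [nan nan nan]
  red y' nan [nan nan nan]
  board y' ext [-237.456713    -58.02924834] z max [195.95204201 198.84458788]
  top edge pts 553 x' mean 546.6598051913357 12.515560119988322 [ 526.98388744 -207.6796738   194.83901458]
  O est [nan nan]
  return _methods._mean(a, axis=axis, dtype=dtype,
  ret = ret.dtype.type(ret / rcount)
fit.py:30: RuntimeWarning: Mean of empty slice.
  for s in(y<m,y>=m): print("  red y'",np.median(y[s]),np.round(q[s].mean(0),1))
  ret = um.true_divide(
```

Run:
```python
from h import *
yaw=-.258; ux=np.array([np.cos(yaw),np.sin(yaw)]); uy=np.array([-ux[1],ux[0]])
for n in("scene","top"):
    f=np.load(f"{n}0.npz"); im,d=f["im"],f["d"]; W=cloud(n,d)
    hsv=cv2.cvtColor(im,cv2.COLOR_RGB2HSV); H,S,V=[hsv[...,i].astype(int) for i in range(3)]
    R=(W[...,0]>420)&(W[...,0]<560)&(W[...,1]>200)&(W[...,1]<400)
    b=W[(H>100)&(H<130)&(S>120)&R&(W[...,2]>168)&(W[...,2]<190)]
    x=b[:,:2]@ux; y=b[:,:2]@uy; m=(x.min()+x.max())/2
    print(n,"x hist",np.histogram(x,bins=np.arange(360,420,4)))
    for s in(x<m,x>=m): print(s.sum(),np.percentile(x[s],[2,50,98]).round(1),np.percentile(y[s],[2,50,98]).round(1),b[s][:,2].max())
    e=W[(H>5)&(H<25)&(S>60)&R&(W[...,2]>123.5)&(W[...,2]<130)]; 
    if len(e): print("edge x'",np.percentile(e[:,:2]@ux,[5,50,95]).round(1),len(e))
    dk=W[(V<70)&R&(W[...,2]>130)&(W[...,2]<185)]; yd=dk[:,:2]@uy; print("dark y'",np.histogram(yd,bins=np.arange(330,500,8)))
```

```text
scene x hist (array([11, 42, 14,  0,  0,  0,  0,  0,  0,  1, 11, 48,  3,  0]), array([360, 364, 368, 372, 376, 380, 384, 388, 392, 396, 400, 404, 408,
       412, 416]))
67 [361.5 365.9 370.5] [400.1 412.6 425.2] 185.34864583888435
65 [401.5 405.7 421.2] [399.7 413.8 452.1] 185.26517695606597
edge x' [379.4 385.6 391.9] 89
dark y' (array([ 0,  2, 75, 45, 42, 43, 21,  6,  6,  0,  0,  0,  0,  1, 11, 41, 55,
       28, 19,  5,  1]), array([330, 338, 346, 354, 362, 370, 378, 386, 394, 402, 410, 418, 426,
       434, 442, 450, 458, 466, 474, 482, 490, 498]))
top x hist (array([23, 39,  8,  0,  0,  0,  0,  0,  0,  0, 20,  6,  0,  0]), array([360, 364, 368, 372, 376, 380, 384, 388, 392, 396, 400, 404, 408,
       412, 416]))
70 [361.3 365.5 368.6] [401.5 412.7 427. ] 189.2930512717132
26 [400.2 402.7 404.7] [401.9 409.4 421.2] 186.6584539205909
edge x' [379.7 384.7 389. ] 146
dark y' (array([ 0,  0, 56, 46, 47, 48, 25,  3,  2,  0,  0,  0,  0,  0,  1, 18, 72,
       74, 56, 27,  1]), array([330, 338, 346, 354, 362, 370, 378, 386, 394, 402, 410, 418, 426,
       434, 442, 450, 458, 466, 474, 482, 490, 498]))
```

Call:
{"op": "play_rows", "data": {
  "offset": [
    [28,33,15],
    [28,33,15],
    [28,33,10],
    [28,33,0],
    [28,33,0],
    [28,33,0],
    [28,33,0],
    [28,33,0],
    [24,34,0],
    [4,46,0],
    [4,46,0],
    [4,46,0]
  ],
  "turn": [0.046,0.046,0.046,0.046,0.046,0.046,0.046,0.046,0.046,0.046,0.046,0.046],
  "grip": 1
}}

```text
clock: 2.1
position: [449.5, -149.0, 272.4]
ee_rot: [0.348, 0.937, -0.0, 0.002]
contact_force: [0.3, -0.3, 0.8]
gripper_width: 85.3
```

Call:
{"op": "play_rows", "data": {
  "offset": [
    [3,45,0],
    [3,45,0],
    [3,45,0],
    [3,45,0],
    [3,45,0],
    [3,45,0],
    [3,45,0],
    [3,45,0],
    [3,45,0],
    [2,42,-5],
    [0,0,-5],
    [0,0,0]
  ],
  "turn": [0.045,0.045,0.045,0.045,0.045,0.045,0.045,0.045,0.045,0.045,0,0]
}}

```text
clock: 3.3
position: [475.8, 323.0, 265.0]
ee_rot: [0.115, 0.993, 0.004, 0.006]
contact_force: [0.5, -1.5, 0.1]
gripper_width: 85.5
```

Call:
{"op": "play_rows", "data": {
  "offset": [
    [1,-12,0],
    [1,-10,0],
    [0,0,-15],
    [0,0,-15],
    [0,0,-10],
    [0,0,0],
    [0,0,0]
  ],
  "turn": [-0.015,-0.013,0,0,0,0,0]
}}

```text
clock: 4.0
position: [479.2, 290.4, 228.1]
ee_rot: [0.136, 0.991, 0.005, 0.008]
contact_force: [-0.6, -0.4, 0.2]
gripper_width: 85.6
```

```bash
cat >> h.py <<'E'
from scipy.spatial.transform import Rotation as Ro
def st():
    s=arm.read_state(); R=Ro.from_quat(s["ee_rot"]).as_matrix()
    print("t",round(s["clock"],2),"p",np.round(s["position"],1),"x",np.round(R[:,0],3),"z",np.round(R[:,2],3),"az",round(np.arctan2(R[1,0],R[0,0]),3),"F",np.round(s["contact_force"],1),"w",round(s["gripper_width"],1),"j",np.round(s["joints"],2)); return s,R
E
python3 -c "
from h import *
st()"
```

```text
t 4.0 p [479.2 290.4 228.1] x [-0.963  0.27  -0.014] z [ 0.017  0.008 -1.   ] az 2.868 F [-0.6 -0.4  0.2] w 85.6 j [ 0.84  0.27 -0.17  0.01 -1.11 -1.11]
```

Call:
{"op": "play_rows", "data": {
  "offset": [
    [-1,5,0],
    [0,3,0],
    [0,0,0],
    [0,0,0]
  ],
  "turn": [0.01,0,0,0]
}}

```text
clock: 4.4
position: [479.1, 299.6, 230.5]
ee_rot: [0.131, 0.991, 0.007, 0.009]
contact_force: [1.0, 0.7, 0.3]
gripper_width: 85.4
```

```bash
python3 -c "
from h import *
st()"
```

```text
t 4.4 p [479.1 299.6 230.5] x [-0.966  0.259 -0.016] z [ 0.02   0.011 -1.   ] az 2.879 F [1.  0.7 0.3] w 85.4 j [ 0.85  0.27 -0.16  0.01 -1.11 -1.12]
```

Call:
{"op": "play_rows", "data": {
  "offset": [
    [-0.5,0.5,-12],
    [0,0,-15],
    [0,0,-15],
    [0,0,-15],
    [0,0,-12],
    [0,0,-8],
    [0,0,-4],
    [0,0,0],
    [0,0,0]
  ],
  "turn": [0.005,0,0,0,0,0,0,0,0]
}}

```text
clock: 5.3
position: [476.9, 300.0, 142.0]
ee_rot: [0.127, 0.992, 0.006, 0.008]
contact_force: [-0.5, -0.0, 0.9]
gripper_width: 85.5
```

```bash
python3 -c "
from h import *
st()
im,d=eyes.get_image('scene'); c=im[60:240,330:530]; cv2.imwrite('pics/p3.png',cv2.resize(c,None,fx=3.5,fy=3.3,interpolation=2)[...,::-1])"
```

```text
t 5.3 p [476.9 300.  142. ] x [-0.968  0.252 -0.014] z [ 0.017  0.01  -1.   ] az 2.886 F [-0.5 -0.   0.9] w 85.5 j [ 0.85  0.35 -0.29  0.01 -0.91 -1.11]
```

View pics/p3.png

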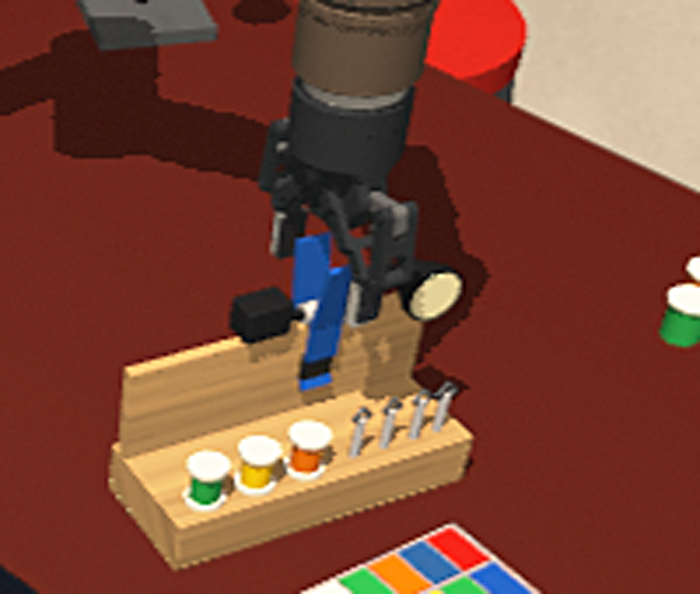

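The picture shows the open fingers astride the blue levers, front finger at about (370,290) and lever at (328,290), clear of the head and battery box. Closing now.

Call:
{"op": "play_rows", "data": {
  "offset": [
    [0,0,0],
    [0,0,0],
    [0,0,0],
    [0,0,0],
    [0,0,0],
    [0,0,0],
    [0,0,0],
    [0,0,0]
  ],
  "turn": [0,0,0,0,0,0,0,0],
  "grip": -1
}}

```text
clock: 6.15
position: [478.2, 301.2, 146.6]
ee_rot: [0.127, 0.992, 0.009, 0.01]
contact_force: [-1.3, 1.4, 1.0]
gripper_width: 29.5
```

```bash
python3 -c "
from h import *
st()"
```

```text
t 6.15 p [478.2 301.2 146.6] x [-0.968  0.252 -0.018] z [ 0.022  0.014 -1.   ] az 2.887 F [-1.3  1.4  1. ] w 29.5 j [ 0.85  0.35 -0.28  0.01 -0.91 -1.11]
```

Call:
{"op": "play_rows", "data": {
  "offset": [
    [0,0,8],
    [0,0,12],
    [0,0,20],
    [0,0,25],
    [0,0,25],
    [0,0,20],
    [0,0,10],
    [0,0,0],
    [0,0,0]
  ],
  "turn": [0,0,0,0,0,0,0,0,0]
}}

```text
clock: 7.05
position: [476.5, 299.4, 274.1]
ee_rot: [0.127, 0.992, 0.008, 0.009]
contact_force: [0.5, -0.4, -1.7]
gripper_width: 29.5
```

```bash
python3 -c "
from h import *
st()
im,d=eyes.get_image('scene'); np.savez('s4.npz',im=im,d=d); cv2.imwrite('pics/p4.png',cv2.resize(im[20:240,330:550],None,fx=2.7,fy=2.7,interpolation=2)[...,::-1])"
```

```text
t 7.05 p [476.5 299.4 274.1] x [-0.968  0.252 -0.016] z [ 0.02   0.013 -1.   ] az 2.887 F [ 0.5 -0.4 -1.7] w 29.5 j [ 0.85  0.24 -0.1   0.01 -1.21 -1.11]
```

View pics/p4.png

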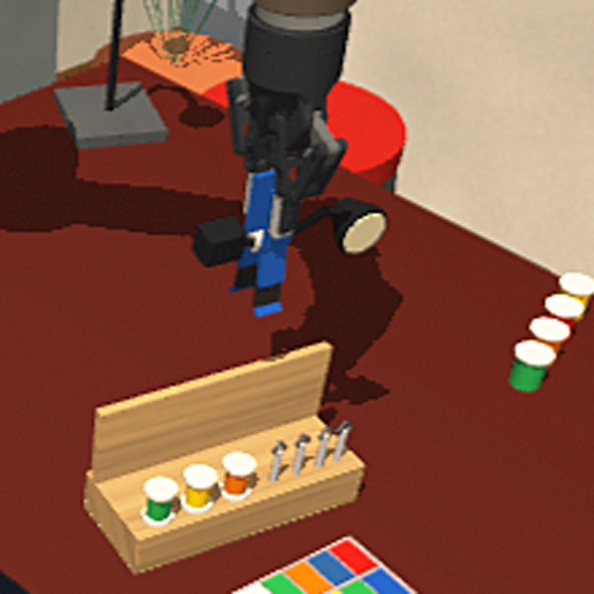

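The picture shows the lamp held clear at about (262,240), jaws open, with the caddy left in place. The tool can only be turned about vertical, but the board leans 0.35. I'll go over to the board's arm plane and test whether reaching past the limit tilts the tool outward.

Call:
{"op": "play_rows", "data": {
  "offset": [
    [10,-25,5],
    [14,-43,6],
    [14,-43,6],
    [14,-43,5],
    [14,-43,5],
    [14,-43,5],
    [14,-43,5],
    [14,-43,5],
    [14,-43,5],
    [14,-43,0],
    [10,-30,0],
    [0,0,0]
  ],
  "turn": [0.012,0.012,0.012,0.012,0.012,0.012,0.012,0.012,0.012,0.012,0.012,0.0]
}}

```text
clock: 8.3
position: [619.5, -160.8, 302.8]
ee_rot: [0.056, 0.998, 0.002, -0.006]
contact_force: [0.1, 0.3, -2.3]
gripper_width: 29.5
```

```bash
python3 -c "
from h import *
st()"
```

```text
t 8.3 p [ 619.5 -160.8  302.8] x [-0.994  0.112  0.013] z [-0.013  0.005 -1.   ] az 3.029 F [ 0.1  0.3 -2.3] w 29.5 j [-0.    0.38  0.18 -0.01 -1.38 -0.11]
```

Call:
{"op": "play_rows", "data": {
  "offset": [
    [25,-10,5],
    [40,-15,3],
    [40,-15,0],
    [40,-12,0],
    [40,-6,0],
    [40,-4,0],
    [30,-3,0],
    [20,-2,0],
    [15,-2,0]
  ],
  "turn": [0,0,0,0,0,0,0,0,0]
}}

```text
clock: 9.2
position: [872.5, -218.2, 273.0]
ee_rot: [0.056, 0.998, 0.002, -0.014]
contact_force: [0.0, -1.0, -1.6]
gripper_width: 29.2
```

```bash
python3 -c "
from h import *
st()"
```

```text
t 9.2 p [ 872.5 -218.2  273. ] x [-0.993  0.111  0.029] z [-0.029  0.005 -1.   ] az 3.03 F [ 0.  -1.  -1.6] w 29.2 j [-0.07  1.07  1.4  -0.   -1.93 -0.04]
```

Call:
{"op": "play_rows", "data": {
  "offset": [
    [30,-3,5],
    [30,-3,5],
    [30,-3,5]
  ],
  "turn": [0,0,0]
}}

```text
clock: 9.5
position: [899.3, -209.9, 256.9]
ee_rot: [0.055, 0.998, -0.005, 0.013]
contact_force: [-0.2, -0.9, -2.3]
gripper_width: 29.4
```

```bash
python3 -c "
from h import *
st()"
```

```text
t 9.5 p [ 899.3 -209.9  256.9] x [-0.994  0.11  -0.026] z [ 0.025 -0.011 -1.   ] az 3.032 F [-0.2 -0.9 -2.3] w 29.4 j [-0.05  1.09  1.41  0.01 -1.86 -0.05]
```

Overreach does tilt the tool outward. Continuing to build up about 0.35 rad.

Call:
{"op": "play_rows", "data": {
  "offset": [
    [45,-5,15],
    [45,-5,15],
    [45,-5,15],
    [45,-5,15]
  ],
  "turn": [0,0,0,0]
}}

```text
clock: 9.9
position: [942.2, -198.0, 264.3]
ee_rot: [0.054, 0.995, -0.019, 0.08]
contact_force: [-0.1, 0.1, -2.2]
gripper_width: 29.3
```

```bash
python3 -c "
from h import *
st()"
```

```text
t 9.9 p [ 942.2 -198.   264.3] x [-0.981  0.105 -0.161] z [ 0.157 -0.046 -0.987] az 3.035 F [-0.1  0.1 -2.2] w 29.3 j [-0.03  1.09  1.41  0.04 -1.73 -0.07]
```

Call:
{"op": "play_rows", "data": {
  "offset": [
    [45,5,15],
    [45,5,15],
    [45,5,15],
    [45,5,15]
  ],
  "turn": [0,0,0,0]
}}

```text
clock: 10.3
position: [989.2, -154.4, 278.1]
ee_rot: [0.055, 0.987, -0.029, 0.147]
contact_force: [0.5, -0.3, -1.7]
gripper_width: 29.6
```

```bash
python3 -c "
from h import *
st()"
```

```text
t 10.3 p [ 989.2 -154.4  278.1] x [-0.95   0.1   -0.294] z [ 0.288 -0.074 -0.955] az 3.037 F [ 0.5 -0.3 -1.7] w 29.6 j [ 0.03  1.09  1.41  0.08 -1.59 -0.13]
```

Call:
{"op": "play_rows", "data": {
  "offset": [
    [45,0,15],
    [0,0,0],
    [-20,-5,5],
    [-30,-5,5],
    [-30,-5,5]
  ],
  "turn": [0,0,0,0,0]
}}

```text
clock: 10.8
position: [926.0, -157.8, 284.5]
ee_rot: [0.052, 0.985, -0.03, 0.162]
contact_force: [1.3, 1.1, -1.3]
gripper_width: 29.3
```

```bash
python3 -c "
from h import *
st()"
```

```text
t 10.8 p [ 926.  -157.8  284.5] x [-0.942  0.092 -0.322] z [ 0.316 -0.076 -0.946] az 3.044 F [ 1.3  1.1 -1.3] w 29.3 j [ 0.03  0.8   0.8   0.09 -1.25 -0.15]
```

Call:
{"op": "play_rows", "data": {
  "offset": [
    [-42,-5,10],
    [-42,-5,10],
    [-42,-5,8],
    [-42,-5,5],
    [-42,-5,0],
    [-42,-5,0],
    [-42,-5,0],
    [-42,-5,0],
    [-30,-5,0],
    [-15,-2,0],
    [0,0,0]
  ],
  "turn": [-0.003,-0.003,-0.003,-0.003,0,0,0,0,0,0,0]
}}

```text
clock: 11.9
position: [514.4, -210.9, 342.3]
ee_rot: [0.061, 0.982, -0.032, 0.178]
contact_force: [-0.7, 0.5, -1.5]
gripper_width: 29.3
```

```bash
python3 -c "
from h import *
st()"
```

```text
t 11.9 p [ 514.4 -210.9  342.3] x [-0.929  0.109 -0.353] z [ 0.345 -0.085 -0.935] az 3.025 F [-0.7  0.5 -1.5] w 29.3 j [-0.06  0.02 -0.26  0.08 -0.93 -0.1 ]
```

```bash
cat > lamp.py <<'E'
from h import *
import sys
s,R=st(); tag=sys.argv[1]
C=np.c_[-R[:,0],R[:,1],-R[:,2]]; p=s["position"]
O=np.array([525.5,-208,195]); yw=-.111; c,sn=np.cos(.35),np.sin(.35)
B=np.array([[c*np.cos(yw),c*np.sin(yw),sn],[-np.sin(yw),np.cos(yw),0],[-sn*np.cos(yw),-sn*np.sin(yw),c]]).T
print("tcp in board",np.round((p-O)@B,1),"pivot est (13.6 below)",np.round((p-13.6*C[:,2]-O)@B,1)); print("clip z in board",np.round(B.T@C[:,2],3),"x",np.round(B.T@C[:,0],3))
for n in("scene","top"):
    im,d=eyes.get_image(n); W=cloud(n,d); np.savez(f"{n}_{tag}.npz",im=im,d=d)
    cv2.imwrite(f"pics/{n}_{tag}.png",im[...,::-1])
    L=(W-p)@C; hsv=cv2.cvtColor(im,cv2.COLOR_RGB2HSV); H,S,V=[hsv[...,i].astype(int) for i in range(3)]
    reg=(np.abs(L[...,0])<60)&(L[...,1]>-90)&(L[...,1]<110)&(L[...,2]>-95)&(L[...,2]<60)
    bl=L[reg&(H>100)&(H<130)&(S>120)]; dk=L[reg&(V<70)]
    pc=lambda a:np.percentile(a,[1,50,99],axis=0).round(1).tolist() if len(a) else None
    print(n,"blue",len(bl),pc(bl)); print(" batt",pc(dk[dk[:,1]<-25])); print(" head",pc(dk[dk[:,1]>36]))
    lo=bl[bl[:,2]<-45]; print(" jaws",pc(lo),len(lo))
E
python3 lamp.py a
python3 - <<'E'
import cv2
im=cv2.imread('pics/scene_a.png'); cv2.imwrite('pics/p5.png',cv2.resize(im[80:360,130:400],None,fx=2.1,fy=2.1,interpolation=2))
E
```

```text
t 11.9 p [ 514.4 -210.9  342.3] x [-0.929  0.109 -0.353] z [ 0.345 -0.085 -0.935] az 3.025 F [-0.7  0.5 -1.5] w 29.3 j [-0.06  0.02 -0.26  0.08 -0.93 -0.1 ]
tcp in board [ 40.4  -4.1 142. ] pivot est (13.6 below) [ 40.6  -4.7 128.4]
clip z in board [-0.01   0.047  0.999] x [ 1.    -0.005  0.01 ]
scene blue 755 [[-18.9, -45.7, -74.6], [14.3, -5.3, -22.6], [48.4, 64.7, 41.8]]
 batt [[-5.1, -65.3, -17.6], [13.3, -48.7, 1.0], [17.6, -29.6, 12.0]]
 head [[3.0, 36.7, -19.6], [41.1, 49.1, 9.1], [50.1, 82.1, 20.3]]
 jaws [[-20.8, -13.1, -76.4], [17.4, -3.0, -70.0], [22.6, 10.8, -45.2]] 135
top blue 90 [[12.5, -0.6, -74.4], [18.0, 8.2, -40.8], [45.4, 15.2, 52.7]]
 batt [[-6.5, -63.1, -1.3], [10.4, -51.9, 9.8], [17.7, -29.9, 14.3]]
 head [[3.3, 39.1, -4.3], [33.9, 62.9, 15.5], [47.8, 83.7, 22.4]]
 jaws [[17.3, -0.6, -74.4], [19.1, 4.9, -68.5], [22.6, 10.1, -45.6]] 39
```

View pics/p5.png

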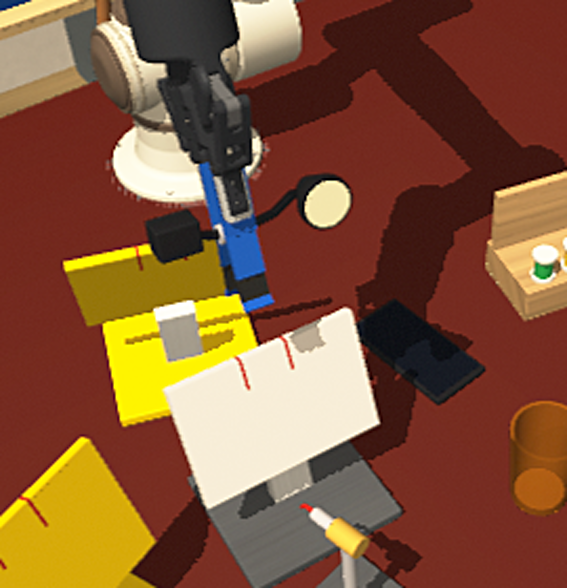

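The picture shows the tilted lamp hovering just behind and above the white board at about (235,250), with the board edge at (165,390)–(350,310). The jaws are open and parallel to the board. Shifting onto the board plane.

Call:
{"op": "play_rows", "data": {
  "offset": [
    [-10,2.5,-4],
    [-10,2.5,-4],
    [-8,2,-3],
    [-5,1,-2],
    [0,0,0],
    [0,0,0]
  ],
  "turn": [0,0,0,0,0,0]
}}

```text
clock: 12.6
position: [482.5, -201.2, 326.6]
ee_rot: [0.06, 0.982, -0.032, 0.177]
contact_force: [0.1, 0.3, -1.7]
gripper_width: 29.6
```

```bash
sed -i 's/^for n in/if tag!="x":\n  for n in/; ' lamp.py
python3 - <<'E'
s=open('lamp.py').read().split('if tag!="x":\n')
b=s[1].split('\n'); open('lamp.py','w').write(s[0]+'if tag!="x":\n'+b[0]+'\n'+'\n'.join('  '+l for l in b[1:]))
E
cat >> lamp.py <<'E'

F=s["contact_force"]; print("F board",np.round(B.T@F,1))
E
python3 lamp.py x
```

```text
t 12.6 p [ 482.5 -201.2  326.6] x [-0.93   0.107 -0.351] z [ 0.343 -0.085 -0.936] az 3.028 F [ 0.1  0.3 -1.7] w 29.6 j [-0.04 -0.03 -0.35  0.09 -0.9  -0.12]
tcp in board [  4.3   2.  138.5] pivot est (13.6 below) [  4.4   1.3 124.9]
clip z in board [-0.008  0.046  0.999] x [ 1.    -0.003  0.008]
F board [-0.5  0.3 -1.6]
```

Call:
{"op": "play_rows", "data": {
  "offset": [
    [-2.5,0.3,-3],
    [2,-0.2,-8],
    [3,-0.3,-10],
    [3,-0.3,-8],
    [1.5,-0.2,-4],
    [0,0,0],
    [0,0,0]
  ],
  "turn": [0,0,0,0,0,0,0]
}}

```text
clock: 13.3
position: [490.9, -202.1, 289.1]
ee_rot: [0.06, 0.982, -0.032, 0.175]
contact_force: [0.9, 0.7, -1.9]
gripper_width: 29.6
```

```bash
python3 lamp.py b
python3 - <<'E'
import cv2
im=cv2.imread('pics/scene_b.png'); cv2.imwrite('pics/p6.png',cv2.resize(im[140:320,180:360],None,fx=3.2,fy=3.2,interpolation=2))
E
```

```text
t 13.3 p [ 490.9 -202.1  289.1] x [-0.931  0.107 -0.348] z [ 0.34  -0.085 -0.936] az 3.028 F [ 0.9  0.7 -1.9] w 29.6 j [-0.05  0.01 -0.41  0.1  -0.8  -0.13]
tcp in board [ -0.6   2.1 100.4] pivot est (13.6 below) [-0.5  1.4 86.8]
clip z in board [-0.006  0.046  0.999] x [ 1.    -0.003  0.006]
scene blue 656 [[-17.9, -48.0, -74.9], [14.2, -5.8, -22.6], [47.6, 62.9, 40.3]]
 batt [[-3.8, -65.3, -17.9], [13.3, -49.1, 0.5], [18.4, -27.9, 11.6]]
 head [[3.0, 37.0, -21.0], [41.4, 49.6, 9.7], [49.8, 83.3, 20.4]]
 jaws [[-19.7, -12.7, -75.8], [16.7, -3.7, -69.7], [22.7, 11.6, -45.5]] 118
top blue 76 [[-9.4, 0.5, -73.2], [16.8, 9.7, -32.4], [47.3, 14.7, 56.5]]
 batt [[-7.5, -62.7, -12.4], [8.2, -48.1, 9.7], [16.8, -28.1, 14.5]]
 head [[0.0, 37.8, -5.9], [30.5, 61.3, 15.3], [46.3, 81.7, 21.8]]
 jaws [[15.7, 0.4, -73.9], [18.2, 5.7, -67.2], [20.5, 9.7, -46.5]] 25
F board [ 0.1  0.8 -2.1]
```

View pics/p6.png

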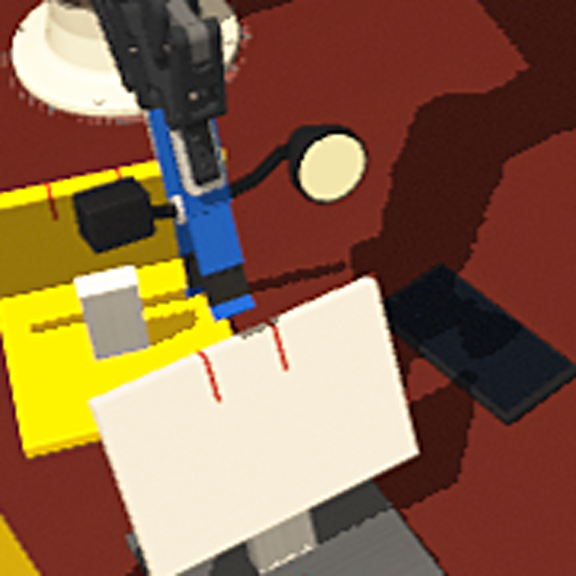

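The picture shows the jaws above the edge, between the red marks at (208,370) and (280,345), with the head on the right (+y) and facing the vise side. Lowering along the board plane, first short of contact.

Call:
{"op": "play_rows", "data": {
  "offset": [
    [2,-0.2,-5],
    [3.4,-0.4,-9.4],
    [3.4,-0.4,-9.4],
    [2,-0.2,-5],
    [0,0,0]
  ],
  "turn": [0,0,0,0,0]
}}

```text
clock: 13.9
position: [502.6, -203.4, 258.7]
ee_rot: [0.06, 0.982, -0.032, 0.176]
contact_force: [-0.3, -0.1, -2.1]
gripper_width: 29.5
```

```bash
python3 lamp.py x
```

```text
t 13.9 p [ 502.6 -203.4  258.7] x [-0.931  0.107 -0.35 ] z [ 0.342 -0.085 -0.936] az 3.027 F [-0.3 -0.1 -2.1] w 29.5 j [-0.05  0.05 -0.45  0.1  -0.72 -0.14]
tcp in board [ 0.   2.1 67.8] pivot est (13.6 below) [ 0.1  1.4 54.2]
clip z in board [-0.007  0.046  0.999] x [ 1.    -0.003  0.008]
F board [-1.  -0.1 -1.9]
```

Call:
{"op": "play_rows", "data": {
  "offset": [
    [2,-0.2,-5],
    [3.4,-0.4,-9.4],
    [3.4,-0.4,-9.4],
    [2,-0.2,-5],
    [0,0,0]
  ],
  "turn": [0,0,0,0,0]
}}

```text
clock: 14.4
position: [514.5, -204.7, 226.9]
ee_rot: [0.06, 0.982, -0.032, 0.176]
contact_force: [-0.7, 0.5, -0.8]
gripper_width: 29.7
```

```bash
python3 lamp.py x
```

```text
t 14.4 p [ 514.5 -204.7  226.9] x [-0.931  0.107 -0.349] z [ 0.342 -0.085 -0.936] az 3.028 F [-0.7  0.5 -0.8] w 29.7 j [-0.05  0.1  -0.48  0.11 -0.64 -0.15]
tcp in board [ 0.3  2.1 33.9] pivot est (13.6 below) [ 0.4  1.4 20.3]
clip z in board [-0.007  0.046  0.999] x [ 1.    -0.003  0.007]
F board [-0.9  0.4 -0.5]
```

Call:
{"op": "play_rows", "data": {
  "offset": [
    [0.7,-0.1,-2.5],
    [0.7,-0.1,-2.5],
    [0.5,0,-1.5],
    [0,0,0]
  ],
  "turn": [0,0,0,0]
}}

```text
clock: 14.8
position: [516.8, -205.0, 220.3]
ee_rot: [0.06, 0.982, -0.032, 0.176]
contact_force: [-0.5, 0.6, -1.0]
gripper_width: 29.4
```

```bash
python3 lamp.py x
```

```text
t 14.8 p [ 516.8 -205.   220.3] x [-0.931  0.106 -0.35 ] z [ 0.342 -0.085 -0.936] az 3.028 F [-0.5  0.6 -1. ] w 29.4 j [-0.05  0.12 -0.49  0.12 -0.62 -0.15]
tcp in board [ 0.3  2.  26.8] pivot est (13.6 below) [ 0.4  1.4 13.2]
clip z in board [-0.008  0.046  0.999] x [ 1.    -0.003  0.008]
F board [-0.8  0.5 -0.7]
```

Call:
{"op": "play_rows", "data": {
  "offset": [
    [0.5,0,-1.5],
    [0.4,0,-1],
    [0.3,0,-1],
    [0,0,0]
  ],
  "turn": [0,0,0,0]
}}

```text
clock: 15.2
position: [518.4, -205.0, 217.2]
ee_rot: [0.06, 0.982, -0.032, 0.177]
contact_force: [0.3, 0.1, -2.1]
gripper_width: 29.6
```

Call:
{"op": "play_rows", "data": {
  "offset": [
    [0.4,0,-1],
    [0.4,0,-1]
  ],
  "turn": [0,0]
}}

```text
clock: 15.4
position: [519.1, -205.2, 216.3]
ee_rot: [0.06, 0.982, -0.033, 0.177]
contact_force: [-7.4, 2.3, 8.5]
gripper_width: 29.3
```

Call:
{"op": "play_rows", "data": {
  "offset": [
    [0.2,0,-0.6],
    [0.2,0,-0.6]
  ],
  "turn": [0,0]
}}

```text
clock: 15.6
position: [519.0, -205.2, 216.4]
ee_rot: [0.06, 0.982, -0.033, 0.177]
contact_force: [-5.1, 1.6, 4.3]
gripper_width: 29.3
```

```bash
python3 lamp.py x
```

```text
t 15.6 p [ 519.  -205.2  216.4] x [-0.93   0.106 -0.352] z [ 0.345 -0.086 -0.935] az 3.029 F [-5.1  1.6  4.3] w 29.3 j [-0.05  0.12 -0.49  0.12 -0.61 -0.16]
tcp in board [ 1.   2.1 22.5] pivot est (13.6 below) [1.1 1.4 8.9]
clip z in board [-0.01   0.047  0.999] x [ 1.    -0.002  0.01 ]
F board [-3.5  1.   5.8]
```

Call:
{"op": "play_rows", "data": {
  "offset": [
    [0.0,0,-1.3],
    [0.1,0,-1.3],
    [0.2,0,-1.2]
  ],
  "turn": [0,0,0]
}}

```text
clock: 15.9
position: [519.0, -205.2, 216.3]
ee_rot: [0.059, 0.982, -0.034, 0.179]
contact_force: [-7.6, 3.6, 8.0]
gripper_width: 29.5
```

```bash
python3 lamp.py x
```

```text
t 15.9 p [ 519.  -205.2  216.3] x [-0.929  0.104 -0.355] z [ 0.347 -0.087 -0.934] az 3.03 F [-7.6  3.6  8. ] w 29.5 j [-0.05  0.12 -0.49  0.12 -0.6  -0.16]
tcp in board [ 0.9  2.  22.3] pivot est (13.6 below) [1.1 1.4 8.7]
clip z in board [-0.013  0.048  0.999] x [ 1.    -0.001  0.013]
F board [-4.7  2.8 10.2]
```

Call:
{"op": "play_rows", "data": {
  "offset": [
    [0.2,0,-0.8],
    [0.2,0,-0.8],
    [0,0,0],
    [0,0,0],
    [0,0,0],
    [0,0,0]
  ],
  "turn": [0,0,0,0,0,0],
  "grip": 1
}}

```text
clock: 16.5
position: [521.7, -205.4, 215.0]
ee_rot: [0.059, 0.981, -0.034, 0.181]
contact_force: [-0.7, 0.3, -0.6]
gripper_width: 85.3
```

```bash
python3 lamp.py c
python3 - <<'E'
import cv2
im=cv2.imread('pics/scene_c.png'); cv2.imwrite('pics/p7.png',cv2.resize(im[140:320,180:360],None,fx=3.2,fy=3.2,interpolation=2))
E
```

```text
t 16.5 p [ 521.7 -205.4  215. ] x [-0.927  0.104 -0.359] z [ 0.352 -0.087 -0.932] az 3.03 F [-0.7  0.3 -0.6] w 85.3 j [-0.05  0.13 -0.49  0.13 -0.59 -0.16]
tcp in board [ 3.1  2.2 20.1] pivot est (13.6 below) [3.3 1.5 6.6]
clip z in board [-0.018  0.048  0.999] x [ 1.    -0.     0.018]
scene blue 670 [[-23.7, -57.2, -70.9], [8.8, -4.9, -3.6], [42.9, 56.8, 42.7]]
 batt [[-9.4, -65.4, -9.4], [9.0, -48.6, 7.9], [13.2, -26.5, 18.0]]
 head [[-3.0, 37.2, -10.5], [35.0, 49.0, 20.1], [41.5, 82.0, 33.1]]
 jaws [[1.6, -12.5, -72.0], [7.0, -0.0, -67.5], [10.4, 12.6, -45.8]] 63
top blue 19 [[6.2, 5.4, -68.6], [10.0, 9.6, -30.3], [20.7, 15.3, 42.4]]
 batt [[-13.7, -62.8, 0.7], [4.1, -50.9, 16.8], [11.0, -28.8, 20.7]]
 head [[-3.3, 39.1, 1.3], [24.0, 61.8, 25.9], [38.2, 82.3, 34.4]]
 jaws [[6.2, 5.4, -68.6], [6.6, 7.4, -65.6], [7.5, 9.4, -62.6]] 5
F board [-0.8  0.2 -0.3]
```

View pics/p7.png

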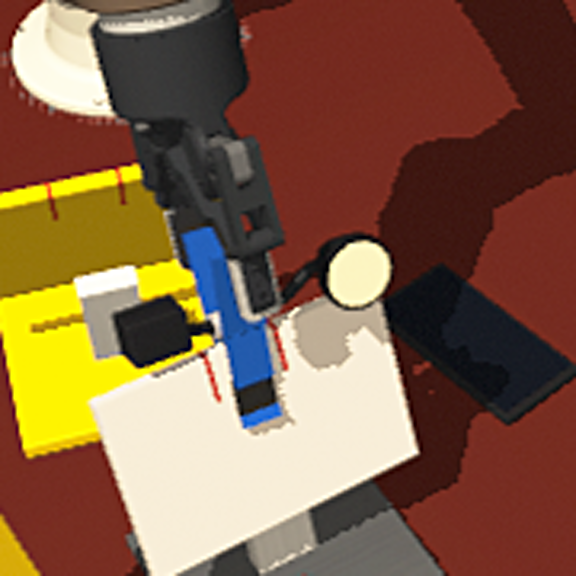

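The picture shows the clip closed on the board between the red marks, jaw pad at (262,410), head at (358,272), fingers open and clear of the levers. Retreating along the board's plane.

Call:
{"op": "play_rows", "data": {
  "offset": [
    [-3,0.2,4],
    [-3.4,0.4,9.4],
    [-5,0.6,14],
    [-7,0.8,19],
    [-10,1,28],
    [-10,1,28],
    [-10,1,28],
    [-5,0,14],
    [0,0,0]
  ],
  "turn": [0,0,0,0,0,0,0,0,0]
}}

```text
clock: 17.5
position: [463.0, -200.1, 371.1]
ee_rot: [0.059, 0.981, -0.034, 0.184]
contact_force: [-0.1, -0.5, -0.3]
gripper_width: 85.5
```

```bash
cat > fin.py <<'E'
from h import *
st(); O=np.array([525.5,-208,195]); yw=-.111; c,sn=np.cos(.35),np.sin(.35)
B=np.array([[c*np.cos(yw),c*np.sin(yw),sn],[-np.sin(yw),np.cos(yw),0],[-sn*np.cos(yw),-sn*np.sin(yw),c]]).T
pc=lambda a:np.percentile(a,[1,50,99],axis=0).round(1).tolist() if len(a) else None
for n in("scene","top"):
    im,d=eyes.get_image(n); W=cloud(n,d); cv2.imwrite(f"pics/{n}_f.png",im[...,::-1])
    L=(W-O)@B; hsv=cv2.cvtColor(im,cv2.COLOR_RGB2HSV); H,S,V=[hsv[...,i].astype(int) for i in range(3)]
    reg=(np.abs(L[...,0])<60)&(np.abs(L[...,1])<105)&(L[...,2]>-70)&(L[...,2]<75)
    bl=L[reg&(H>100)&(H<130)&(S>120)&(np.abs(L[...,1])<25)]; dk=L[reg&(V<70)&(L[...,2]>-10)]
    up=bl[bl[:,2]>42]; print(n,"lever tops -",pc(up[up[:,0]<0]),"+",pc(up[up[:,0]>=0]),"jaws",pc(bl[bl[:,2]<-30])); print(" batt",pc(dk[dk[:,1]<-25])," head",pc(dk[dk[:,1]>36]))
    fc=L[(np.abs(L[...,1])<88)&(L[...,2]>-75)&(L[...,2]<-5)&(np.abs(L[...,0]-5)<15)&(V>130)&(S<60)]
    print(" white face x",pc(fc)[1], len(fc))
E
python3 fin.py
python3 - <<'E'
import cv2
im=cv2.imread('pics/scene_f.png'); cv2.imwrite('pics/p8.png',cv2.resize(im[140:320,180:360],None,fx=3.2,fy=3.2,interpolation=2))
E
```

```text
t 17.5 p [ 463.  -200.1  371.1] x [-0.926  0.103 -0.365] z [ 0.357 -0.088 -0.93 ] az 3.031 F [-0.1 -0.5 -0.3] w 85.5 j [-0.04 -0.09 -0.3   0.09 -0.99 -0.11]
scene lever tops - [[-20.6, -7.1, 42.4], [-17.1, 3.6, 53.9], [-12.4, 17.9, 62.9]] + [[17.3, -7.9, 42.2], [21.4, 4.1, 53.0], [24.9, 18.1, 62.7]] jaws [[8.5, -13.4, -51.1], [11.8, -1.9, -47.3], [15.2, 9.4, -43.7]]
 batt [[-6.7, -62.8, 12.8], [11.9, -46.5, 31.1], [16.4, -28.2, 41.0]]  head [[-0.4, 36.7, 9.1], [36.6, 51.2, 37.3], [44.1, 83.5, 50.2]]
 white face x [5.0, -17.0, -41.7] 2502
top lever tops - [[-22.1, -5.8, 42.2], [-17.0, 6.7, 57.9], [-14.3, 19.7, 64.7]] + [[18.8, -3.5, 47.2], [21.6, 7.9, 62.3], [23.7, 19.4, 65.8]] jaws [[10.1, -11.3, -48.1], [11.3, -1.2, -45.3], [13.0, 8.6, -37.2]]
 batt None  head [[-0.9, 39.0, 18.6], [28.1, 65.8, 43.6], [41.1, 86.6, 52.5]]
 white face x [5.6, -1.5, -45.0] 277
```

View pics/p8.png

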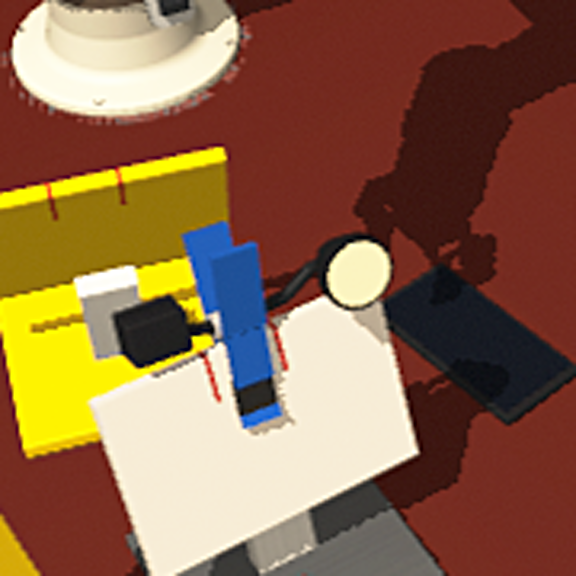

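The picture shows the lamp alone on the board, level with the marks. To check how well it is seated, I compare its features with the parked reference, where the pivot was 8 mm above the edge.

```bash
cat > cmp.py <<'E'
from h import *
from scipy.spatial import cKDTree
from scipy.optimize import least_squares
def frame(O,yw,lean):
    c,s=np.cos(lean),np.sin(lean)
    return np.array(O,float),np.array([[c*np.cos(yw),c*np.sin(yw),s],[-np.sin(yw),np.cos(yw),0],[-s*np.cos(yw),-s*np.sin(yw),c]]).T
def pts(im,d,n,f):
    L=(cloud(n,d)-f[0])@f[1]; hsv=cv2.cvtColor(im,cv2.COLOR_RGB2HSV); H,S,V=[hsv[...,i].astype(int) for i in range(3)]
    r=(np.abs(L[...,0])<60)&(L[...,1]>-75)&(L[...,1]<95)&(L[...,2]>-60)&(L[...,2]<75)
    bl=r&(H>100)&(H<130)&(S>120)&(np.abs(L[...,1])<22); dk=r&(V<70)&(L[...,2]>4)&(np.abs(L[...,1])>27)
    k=np.ones((3,3),np.uint8); er=lambda m:cv2.erode(m.astype(np.uint8),k)>0
    return L[er(bl)],L[er(dk)]
fa=frame([477.6,301.1,125],-.258,0); fb=frame([525.5,-208,195],-.111,.35)
ref=[[],[]]; cur=[[],[]]
for n in("scene","top"):
    z=np.load(f"{n}0.npz"); im,d=eyes.get_image(n)
    for o,q in((ref,pts(z["im"],z["d"],n,fa)),(cur,pts(im,d,n,fb))):
        o[0].append(q[0]);o[1].append(q[1])
    t=[cKDTree(ref[k][-1]) for k in(0,1)]
    def res(q,w=1):
        R=Ro.from_rotvec(q[3:]).as_matrix(); return np.concatenate([t[k].query((cur[k][-1]-q[:3])@R)[0] for k in(0,1)])
    r=least_squares(res,np.r_[0,2,1,-.04,0,0],loss="soft_l1",f_scale=1.5,x_scale=[1,1,1,.02,.02,.02],diff_step=1e-3)
    print(n,"shift from parked (board frame)",r.x[:3].round(1),"rot",r.x[3:].round(3),"median res",np.median(res(r.x)).round(2),[len(c[-1]) for c in cur],[len(c[-1]) for c in ref])
    for z0 in(-3,0,3,6):
        r2=least_squares(lambda q:res(np.r_[q[:2],z0,q[2:]]),np.r_[0,2,-.04,0,0],loss="soft_l1",f_scale=1.5,diff_step=1e-3); print("  z",z0,"cost",round(r2.cost,1))
# foot position check of stand
im,d=eyes.get_image("top"); z=np.load("top0.npz")
for I,D in((z["im"],z["d"]),(im,d)):
    W=cloud("top",D); m=(W[...,2]>8)&(W[...,2]<22)&(W[...,0]>460)&(W[...,0]<640)&(W[...,1]>-310)&(W[...,1]<-110); print("foot",W[m].max(0).round(1),np.median(W[m],0).round(1))
E
python3 cmp.py
```

```text
scene shift from parked (board frame) [1.4 1.7 3.1] rot [-0.076  0.002  0.009] median res 1.98 [614, 314] [306, 214]
  z -3 cost 2606.6
  z 0 cost 2113.8
  z 3 cost 1881.4
  z 6 cost 2105.2
top shift from parked (board frame) [ 6.2  7.2 -2.8] rot [-0.013 -0.069  0.013] median res 2.54 [214, 159] [76, 288]
  z -3 cost 3591.1
  z 0 cost 3499.6
  z 3 cost 3493.1
  z 6 cost 3657.6
foot [ 639.1 -124.1   20.8] [ 533.5 -209.6   13.8]
foot [ 639.  -124.2   19.8] [ 578.7 -199.1   13.8]
```

```bash
cat > glass.py <<'E'
from h import *
from cmp import frame
E
python3 - <<'E'
import sys; sys.path.insert(0,'.')
from h import *
def frame(O,yw,lean):
    c,s=np.cos(lean),np.sin(lean)
    return np.array(O,float),np.array([[c*np.cos(yw),c*np.sin(yw),s],[-np.sin(yw),np.cos(yw),0],[-s*np.cos(yw),-s*np.sin(yw),c]]).T
fa=frame([477.6,301.1,125],-.258,0); fb=frame([525.5,-208,195],-.111,.35)
im0=np.load('scene0.npz')["im"]; im1,_=eyes.get_image('scene')
Rr=Ro.from_rotvec([-.047,0,0]).as_matrix(); out=[]
for nm,im,f,R in(("parked",im0,fa,np.eye(3)),("board",im1,fb,Rr)):
    P=lambda X,pv=(0,0,8):proj('scene',(np.array(X,float)@R.T+pv)@f[1].T+f[0])
    yo=0 if nm=="parked" else 1.4
    hsv=cv2.cvtColor(im,cv2.COLOR_RGB2HSV).astype(int); c=P([[42,62,22]])[0]
    m=((hsv[...,0]>15)&(hsv[...,0]<40)&(hsv[...,1]>20)&(hsv[...,1]<130)&(hsv[...,2]>180)).astype(np.uint8)
    k,lab,stt,cen=cv2.connectedComponentsWithStats(m); i=min((i for i in range(1,k) if 60<stt[i,4]<900),key=lambda i:np.hypot(*(cen[i]-c)))
    up=(P([[42,62,22]],(0,yo,12))-P([[42,62,22]],(0,yo,8)))[0]/4
    print(nm,"glass px",cen[i].round(2),stt[i],"model",P([[42,62,22]],(0,yo,8))[0].round(2),"px per mm z",up.round(2))
    big=cv2.resize(im,None,fx=4,fy=4,interpolation=cv2.INTER_CUBIC)
    line=lambda X,col,pv=(0,yo,8):cv2.polylines(big,[np.round((P(X,pv)+.5)*4).astype(int)],False,col,1)
    for sx in(1,-1):
        line([[sx*23,-13,50],[sx*23,13,50]],(0,255,0)); 
    line([[13.7,-12,-63],[13.7,12,-63]],(0,255,0)); line([[13.7,-12,-63],[13.7,12,-63]],(255,0,255),(0,yo,12)); line([[23,-13,50],[23,13,50]],(255,0,255),(0,yo,12))
    a=np.linspace(0,6.3,40); line(np.c_[42+0*a,62+20*np.cos(a),22+20*np.sin(a)],(0,255,0))
    Q=lambda X:proj('scene',np.array(X,float)@f[1].T+f[0])
    w=88 if nm=="board" else 110
    cv2.polylines(big,[np.round((Q([[5,-w,0],[5,w,0]])+.5)*4).astype(int)],False,(0,255,255),1)
    cc=(Q([[0,0,5]])[0]*4).astype(int); out.append(big[cc[1]-240:cc[1]+240,cc[0]-190:cc[0]+210])
cv2.imwrite('pics/p9.png',np.hstack(out)[...,::-1])
E
```

```text
parked glass px [453.89 149.15] [448 143  13  13 123] model [453.46 149.41] px per mm z [ 0.08 -0.35]
board glass px [291.66 225.07] [282 215  20  21 308] model [290.76 226.02] px per mm z [-0.12 -0.49]
```

View pics/p9.png

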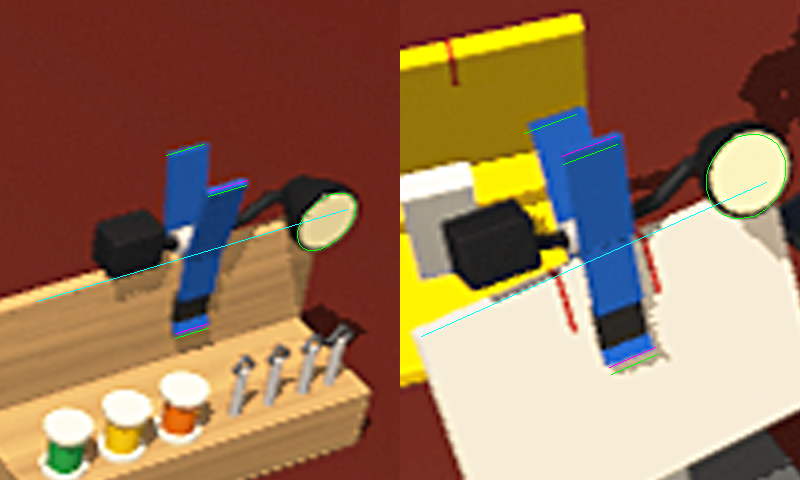

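The picture overlays the model (green = pivot at 8 mm, magenta = 12 mm). The parked lamp fits to within 1–3 mm. The placed lamp seems 1–2 mm higher than home, still inside the band but near its top. I'll push gently on both lever tops with part-open fingers to make sure it is home.

Call:
{"op": "play_rows", "data": {
  "offset": [
    [0,0,0],
    [0,0,0],
    [0,0,0],
    [0,0,0]
  ],
  "turn": [0,0,0,0],
  "grip": -0.37
}}

```text
clock: 18.2
position: [462.6, -199.8, 362.6]
ee_rot: [0.059, 0.982, -0.033, 0.176]
contact_force: [0.1, 0.7, 0.7]
gripper_width: 28.5
```

```bash
python3 lamp.py x
```

```text
t 18.2 p [ 462.6 -199.8  362.6] x [-0.931  0.104 -0.35 ] z [ 0.342 -0.086 -0.936] az 3.031 F [0.1 0.7 0.7] w 28.5 j [-0.04 -0.08 -0.31  0.09 -0.99 -0.11]
tcp in board [ -2.1   1.2 179.2] pivot est (13.6 below) [ -2.    0.6 165.6]
clip z in board [-0.008  0.048  0.999] x [1.    0.    0.008]
F board [0.2 0.7 0.7]
```

Call:
{"op": "play_rows", "data": {
  "offset": [
    [5,0.3,-10],
    [7.5,-0.3,-20],
    [8,-0.4,-20],
    [6.5,-0.4,-18],
    [4,-0.4,-11],
    [3,-0.2,-7],
    [1,0,-2],
    [0,0,0]
  ],
  "turn": [0,0,0,0,0,0,0,0]
}}

```text
clock: 19.0
position: [499.4, -200.8, 267.3]
ee_rot: [0.059, 0.982, -0.033, 0.175]
contact_force: [-0.5, -0.1, 0.5]
gripper_width: 27.1
```

```bash
python3 lamp.py x
```

```text
t 19.0 p [ 499.4 -200.8  267.3] x [-0.932  0.104 -0.348] z [ 0.341 -0.086 -0.936] az 3.031 F [-0.5 -0.1  0.5] w 27.1 j [-0.04  0.04 -0.44  0.11 -0.74 -0.14]
tcp in board [-0.3  4.3 77.1] pivot est (13.6 below) [-0.2  3.6 63.6]
clip z in board [-0.006  0.047  0.999] x [ 1.    -0.     0.006]
F board [-0.3 -0.1  0.7]
```

Down to about 4 mm above the expected contact, then in small steps.

Call:
{"op": "play_rows", "data": {
  "offset": [
    [1.2,-0.1,-3.5],
    [1.5,-0.2,-4],
    [0.8,0,-2.5],
    [0,0,0]
  ],
  "turn": [0,0,0,0]
}}

```text
clock: 19.4
position: [503.8, -201.2, 258.6]
ee_rot: [0.059, 0.982, -0.033, 0.177]
contact_force: [0.3, -0.2, -1.1]
gripper_width: 27.1
```

Call:
{"op": "play_rows", "data": {
  "offset": [
    [0.5,0,-1.3],
    [0.5,0,-1.3],
    [0.3,0,-1]
  ],
  "turn": [0,0,0]
}}

```text
clock: 19.7
position: [505.4, -201.3, 255.5]
ee_rot: [0.059, 0.982, -0.033, 0.178]
contact_force: [0.7, -0.6, 0.0]
gripper_width: 26.6
```

```bash
python3 lamp.py x
```

```text
t 19.7 p [ 505.4 -201.3  255.5] x [-0.93   0.104 -0.354] z [ 0.346 -0.086 -0.934] az 3.031 F [ 0.7 -0.6  0. ] w 26.6 j [-0.04  0.06 -0.45  0.11 -0.71 -0.15]
tcp in board [ 1.3  4.5 63.9] pivot est (13.6 below) [ 1.4  3.8 50.3]
clip z in board [-0.011  0.047  0.999] x [1.    0.    0.011]
F board [ 0.7 -0.5 -0.2]
```

Call:
{"op": "play_rows", "data": {
  "offset": [
    [0,0,-1.5],
    [0.3,0,-1.3]
  ],
  "turn": [0,0]
}}

```text
clock: 19.9
position: [506.9, -201.6, 254.5]
ee_rot: [0.058, 0.981, -0.034, 0.18]
contact_force: [-2.0, 0.2, 6.4]
gripper_width: 27.1
```

Call:
{"op": "play_rows", "data": {
  "offset": [
    [0.2,0,-1.3],
    [0.3,0,-1.3]
  ],
  "turn": [0,0]
}}

```text
clock: 20.1
position: [508.2, -202.0, 254.7]
ee_rot: [0.058, 0.981, -0.034, 0.182]
contact_force: [-4.0, 1.7, 6.9]
gripper_width: 26.9
```

```bash
python3 lamp.py x
```

```text
t 20.1 p [ 508.2 -202.   254.7] x [-0.927  0.101 -0.361] z [ 0.353 -0.089 -0.931] az 3.033 F [-4.   1.7  6.9] w 26.9 j [-0.04  0.06 -0.46  0.12 -0.69 -0.15]
tcp in board [ 3.6  4.  62.2] pivot est (13.6 below) [ 3.9  3.4 48.6]
clip z in board [-0.02   0.049  0.999] x [1.    0.002 0.02 ]
F board [-1.5  1.3  8. ]
```

Contact at a TCP height of 62 suggests the clip may sit a few mm high. I'll back off slightly, recentre and press a little harder.

Call:
{"op": "play_rows", "data": {
  "offset": [
    [-1.5,0.1,2],
    [-2.5,0.2,0],
    [0,0,0]
  ],
  "turn": [0,0,0]
}}

```text
clock: 20.4
position: [503.5, -201.6, 256.5]
ee_rot: [0.058, 0.981, -0.034, 0.182]
contact_force: [-0.2, -0.4, -0.4]
gripper_width: 26.9
```

```bash
python3 lamp.py x
```

```text
t 20.4 p [ 503.5 -201.6  256.5] x [-0.927  0.102 -0.361] z [ 0.353 -0.088 -0.932] az 3.032 F [-0.2 -0.4 -0.4] w 26.9 j [-0.04  0.05 -0.46  0.12 -0.7  -0.15]
tcp in board [-0.2  4.  65.5] pivot est (13.6 below) [ 0.1  3.3 51.9]
clip z in board [-0.019  0.049  0.999] x [1.    0.002 0.019]
F board [-0.3 -0.4 -0.3]
```

Call:
{"op": "play_rows", "data": {
  "offset": [
    [0.3,0,-2.5],
    [0,0,-3],
    [0,0,-3]
  ],
  "turn": [0,0,0]
}}

```text
clock: 20.7
position: [504.7, -202.3, 250.5]
ee_rot: [0.057, 0.981, -0.035, 0.184]
contact_force: [-9.4, 1.5, 15.6]
gripper_width: 26.9
```

```bash
python3 lamp.py x
```

```text
t 20.7 p [ 504.7 -202.3  250.5] x [-0.926  0.1   -0.364] z [ 0.356 -0.09  -0.93 ] az 3.034 F [-9.4  1.5 15.6] w 26.9 j [-0.04  0.06 -0.47  0.12 -0.67 -0.16]
tcp in board [-1.   3.4 59.5] pivot est (13.6 below) [-0.7  2.7 45.9]
clip z in board [-0.023  0.05   0.998] x [1.    0.003 0.023]
F board [-3.6  0.4 17.9]
```

Call:
{"op": "play_rows", "data": {
  "offset": [
    [0.2,0,-3],
    [0.2,0,-3]
  ],
  "turn": [0,0]
}}

```text
clock: 20.9
position: [505.0, -203.8, 250.3]
ee_rot: [0.057, 0.98, -0.038, 0.185]
contact_force: [-11.6, 3.3, 17.6]
gripper_width: 27.0
```

```bash
python3 lamp.py x
```

```text
t 20.9 p [ 505.  -203.8  250.3] x [-0.925  0.097 -0.368] z [ 0.359 -0.095 -0.928] az 3.037 F [-11.6   3.3  17.6] w 27.0 j [-0.04  0.06 -0.48  0.13 -0.67 -0.16]
tcp in board [-0.6  1.9 59.1] pivot est (13.6 below) [-0.3  1.2 45.5]
clip z in board [-0.027  0.055  0.998] x [1.    0.006 0.027]
F board [-5.1  2.  20.6]
```

It now holds at 20 N with no further travel, so the clip is seated. Backing off along the board plane and re-measuring.

Call:
{"op": "play_rows", "data": {
  "offset": [
    [-1.0,0,3],
    [-3,0.3,8],
    [-5,0.6,14],
    [-8,1,22],
    [-10,1,28],
    [-10,1,28],
    [-5,0,14],
    [0,0,0]
  ],
  "turn": [0,0,0,0,0,0,0,0]
}}

```text
clock: 21.7
position: [459.5, -199.1, 369.7]
ee_rot: [0.057, 0.981, -0.037, 0.183]
contact_force: [-0.6, -0.5, 0.8]
gripper_width: 26.9
```

```bash
python3 fin.py; python3 cmp.py
python3 - <<'E'
from h import *
c,s=np.cos(.35),np.sin(.35); yw=-.111; O=np.array([525.5,-208,195])
B=np.array([[c*np.cos(yw),c*np.sin(yw),s],[-np.sin(yw),np.cos(yw),0],[-s*np.cos(yw),-s*np.sin(yw),c]]).T
im,_=eyes.get_image('scene'); hsv=cv2.cvtColor(im,cv2.COLOR_RGB2HSV).astype(int)
m=((hsv[...,0]>15)&(hsv[...,0]<40)&(hsv[...,1]>20)&(hsv[...,1]<130)&(hsv[...,2]>180)).astype(np.uint8)
k,lab,stt,cen=cv2.connectedComponentsWithStats(m)
print([ (cen[i].round(2),stt[i]) for i in range(1,k) if 200<stt[i,4]<500 and abs(cen[i][0]-291)<15])
cv2.imwrite('pics/p10.png',cv2.resize(im[140:320,180:360],None,fx=3.2,fy=3.2,interpolation=2)[...,::-1])
E
```

```text
t 21.7 p [ 459.5 -199.1  369.7] x [-0.927  0.098 -0.363] z [ 0.354 -0.093 -0.93 ] az 3.037 F [-0.6 -0.5  0.8] w 26.9 j [-0.03 -0.1  -0.32  0.1  -0.99 -0.12]
scene lever tops - [[-21.3, -8.5, 42.5], [-17.6, 3.6, 50.7], [-12.9, 16.1, 58.6]] + [[17.0, -9.5, 42.3], [21.0, 2.2, 51.3], [24.4, 16.7, 59.3]] jaws [[5.6, -11.8, -59.8], [11.1, -0.3, -51.1], [15.5, 12.2, -30.5]]
 batt [[-7.9, -63.7, 6.7], [11.7, -47.3, 25.3], [15.1, -28.4, 35.3]]  head [[0.3, 37.8, 7.8], [36.3, 49.8, 35.0], [43.2, 81.7, 49.2]]
 white face x [4.9, -17.6, -41.6] 2475
top lever tops - [[-22.7, -7.7, 42.3], [-17.7, 4.8, 55.2], [-14.5, 17.7, 60.4]] + [[18.8, -6.1, 44.4], [21.2, 7.9, 57.8], [22.9, 18.1, 60.4]] jaws [[10.0, -9.7, -53.6], [11.3, -0.6, -48.9], [13.5, 8.6, -42.2]]
 batt [[-3.8, -59.1, 16.2], [7.9, -41.6, 33.1], [13.6, -26.0, 37.4]]  head [[-1.4, 39.5, 15.5], [26.9, 64.8, 41.6], [40.2, 84.7, 50.3]]
 white face x [5.6, -29.3, -44.3] 368
scene shift from parked (board frame) [ 1.1  1.6 -1. ] rot [-0.052 -0.007  0.003] median res 2.0 [599, 331] [306, 214]
  z -3 cost 2011.3
  z 0 cost 1913.9
  z 3 cost 2241.8
  z 6 cost 2840.4
top shift from parked (board frame) [ 8.6  4.8 -3. ] rot [-0.065 -0.136  0.028] median res 2.62 [210, 278] [76, 288]
  z -3 cost 3766.5
  z 0 cost 3857.8
  z 3 cost 4309.5
  z 6 cost 5054.1
foot [ 639.1 -124.1   20.8] [ 533.5 -209.6   13.8]
foot [ 638.8 -124.1   20.8] [ 580.2 -198.6   13.7]
[(array([291.36, 226.04]), array([282, 216,  20,  21, 310], dtype=int32))]
```

View pics/p10.png

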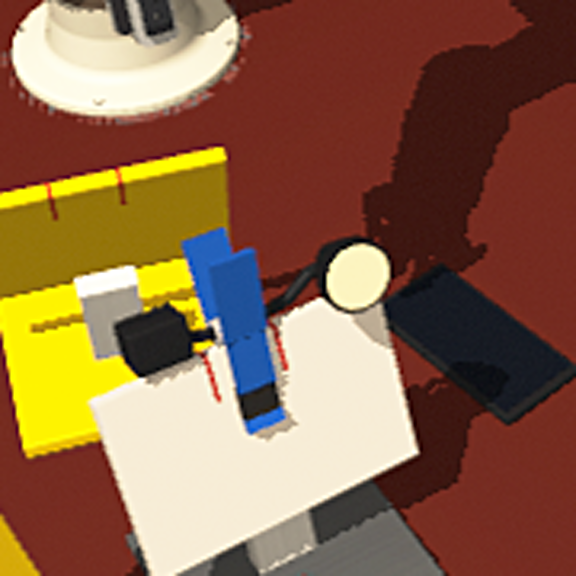

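The picture shows the lamp lower than before: battery box at (150,340), head at (358,275), clip centred between the marks and the fingers well clear. Its features now match the home model (glass at row 226.04, model 226.02), and the stand's foot has not moved. Handing in.

```bash
python3 -c "
from h import *
print(arm.job_done()); st()"
```

```text
the job is handed in; nothing more can be done
None
the job is handed in; nothing more can be done
```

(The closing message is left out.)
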